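Kit the spring-clamp parts in the staging tray

TASK

Lift the titanium tongue plate out of the wash rack where it stands on edge, lay it flat on the aluminium fixture plate and let go, then pick it up again lying flat and lay it flat in the tray compartment that has its shape, tongue in the narrow part. After that lay the dark washer flat in the round bay of the tray, and last lay the copper-coloured disc spring centred on top of it, dome up as it starts. Lay every part down gently instead of dropping it, and leave the wing nut, the blue knob and the vial rack where they are.

Things in the scene. Friction and masses are not known exactly. Their poses are not given: they have to be found in the camera images.
- tongue_plate: flat grey titanium plate, 10 mm thick, ~160 g, both faces alike: 70 x 46 mm rectangle with a 34 x 20 mm tongue centred on one short side, 104 mm overall. Origin: middle of length, width, thickness. x along its length towards the tongue (rectangle x -52 to 18, tongue 18 to 52), y across, z through the thickness; mass centre x = -8. Starts on a long edge of the rectangle, z level
- tongue_tip (a point): middle of the end face of the tongue, at (52, 0, 0) mm in the tongue plate's frame
- wash_rack: fixed tan rack: base 130 x 74 mm, 8 mm thick; prongs at x = -43 and +10 (10 mm long in x, tops 30 mm above the bench) make three grooves along x. The tongue plate stands on the base in the middle groove (13 mm wide), its upper edge 54 mm above the bench. Origin: bench level on the middle groove, 5 mm in +x from the base's middle
- fixture_top (a point): centre of the top of the fixed aluminium fixture plate, 180 x 180 mm, top 12 mm above the bench; x, y along its sides, z up. A fixed steel toggle clamp stands at its far right corner: body x 60 to 110, y -112 to -65 mm, 70 mm above the bench; rubber-tipped spindle at (42, -72), 75 mm; red handle behind up to x 175, y -127, 97 mm. The rest is clear
- tray_pocket (a point): shaped compartment (yellow floor) of the fixed black tray, 150 x 210 mm, floor 4 mm thick, walls to 14 mm above the bench. Where the tongue plate's origin belongs, 5 mm above the floor; x towards the narrow tongue end, z up. 3 mm play round the plate; side walls left out from x -43 to 6 for fingers: 28 mm free floor beside the plate there. Tray centre at (0, 50), bay centre at (0, 103) mm
- tray_bay (a point): centre of the floor (4 mm above the bench) of the round bay in the same tray; x, y as the pocket's, z up: a round yellow patch amid four guide blocks on its diagonals (inner faces 33.5 mm from the centre, tops 14 mm above the bench). Fingers have room along x (free floor to 71 mm either side); along y a divider stands 43 mm off on one side, the rim 48 mm off on the other
- seat_washer: dark steel washer, outer diameter 60 mm, hole 25 mm, 10 mm thick, about 100 g, lying flat on the bench. Origin: centre of the underside, z up
- disc_spring: copper-coloured beryllium-copper disc spring, outer diameter 50 mm, upright rim 6 mm high, domed to 9 mm round a central hole, about 60 g, lying dome up on the bench. Origin: centre of the underside, z up
- wing_nut: bystander: titanium wing nut, 70 mm over the wings, about 30 mm tall, hub 26 mm. Origin: centre of the underside
- knurled_knob: bystander: blue anodized knurled knob, 40 mm in diameter, 32 mm tall, standing on the bench. Origin: centre of the underside
- vial_rack: bystander: clear polycarbonate rack 70 x 116 mm holding capped glass vials, 60 mm tall overall. Origin: centre of the underside, y along its length
Things that resemble listed ones, but are neither listed nor needed, are in the scene too. There is more than one size of the tongue_plate; the one meant has the size given above. Of the things that look like the disc_spring, the larger one is meant.

How it is judged:
By the outcome, as a careful person would: the job done as asked, in the order asked, and still so for the second after the job is handed in, with the robot touching nothing.
It also fails if it takes over 72 s, if anything falls off the work surface, if the arm or the gripper's body presses on something with over 40 N, if the wrist force passes 120 N, or if a joint passes its speed limit or range.

ROBOT

A 6-joint arm with a two-finger parallel gripper is mounted at the origin on the work surface. World frame = base frame: x ahead of the robot, y to its left, z up, the work surface at z = 0. Lengths are in m, angles in degrees, forces in N, time in s.
With the tool pointing down it reaches from about 0.375 to 0.75 m from the base axis. Payload 9 kg.
Tool frame: the origin (TCP) lies where the fingers leave the gripper's body, on its centre line; the fingertips stand 73 mm ahead of it and the grasp point (between the pads) lies 54 mm ahead of it (robot.tip_reach is the distance from the TCP to the fingertips, in m); z points along the fingers, y is the line along which they close (so a half turn about z gives the same grasp; the last joint's range is limited). The gripper opens to 85 mm and grips with 20 to 120 N. Pads are 22 mm wide; open, the fingers measure 114 mm over their backs; the gripper's body (76 mm by 85 mm) begins 54 mm behind the grasp point. The pads swing forward as they close: fully open they stand 13 mm farther back than shut.
Start: joints at [52.844, 5.964, 5.575, 89.605, 0, 77.527], TCP at [0.251, 0.545, 0.304] pointing down, gripper open.
Joint ranges: [-171.21, 171.21], [-48.23, 106.86], [-62.78, 66.21], [-105.2, 120.99], [-86.42, 89.51], [-180, 180]. Speed limits (degrees/s): [127.2, 127.2, 147.25, 180, 180, 180].

INTERFACE

Orientations are given as [roll, pitch, yaw] about the fixed x, y, z axes, in that order (R = Rz(yaw) Ry(pitch) Rx(roll)).
In Python, from plant import robot gives the robot as it stands. Calls block until the motion is done:
- robot.move_pose(position, orientation): joint-space move of the TCP to a pose.
- robot.line_to(position, vel=0.15, rotation=None, guard=None): straight line of the TCP; rotation=None keeps the orientation; vel is the mean speed in m/s. With guard (N) it stops when the force on the tool has changed by that much, and returns True; else False.
- robot.goto_joints(angles): joint-space move.
- robot.set_gripper(opening): finger opening in m; the grip force is fixed at half the most; returns when the fingers have stopped.
- robot.pause(seconds).
- robot.ik(position, orientation): joint angles nearest the present ones, or None.
- robot.observe(): the state.
- robot.grab_frame(name): name is "scene" or "top" or "wrist"; returns the picture (384x512x3 uint8, blue, green, red); there is no depth.
- robot.get_calibration(name): a dict with "vertical_fov" (degrees; the focal length in pixels is half the picture's height over the tangent of half this angle, whatever the lens; pixels are square), "cx", "cy" (the principal point, pixels), "rvec" (rotation vector, rad) and "tvec" (3), from world to camera coordinates, as OpenCV has them. Camera axes: x right, y down, z forward; pixel columns grow to the right and rows downward; lengths in m; the calibration is good to about 2 mm. A picture is of the moment at which its call begins: read the wrist's pose just before it. get_calibration takes no time and is no camera call; for the wrist camera it gives the pose at the moment of the call.
A pose or a line that the arm cannot do raises robot.IKError and nothing moves.
- robot.job_done(): hands the job in; it is judged then, once.
The state is a dict: "time": time; "q": joint angles; "qvel": joint speeds; "joint_torque": joint torques, N m; "tool_pos": TCP position; "tcp_rot": TCP orientation; "ft_force": force on the tool from outside, world axes, zero at the start; "torque": the same for the moment, N m; "gripper_width": finger opening in m; "gripper_force": force on a finger pad.
Only numpy, scipy, OpenCV 4.12 (cv2) and the standard library are available. Lean on these libraries where they do the work, as an engineer would, in place of code of your own. Each camera call takes 0.05 s, during which the arm holds its last target. There are 200 camera calls.

## Working session

There is one attempt and no reset: what is moved stays moved. The work goes in short steps, each a Python script; the robot and the scene stay as the last script left them, time stands still between calls to the robot, and variables do not carry over. Pictures are saved under pics/ and viewed, at most 10 in all, crops included, and the job is handed in when it is done.

```bash
mkdir -p pics; ls; python3 - <<'E'
from plant import robot
import cv2,numpy as np
for n in("scene","top"):
    f=robot.grab_frame(n); np.save(f"pics/{n}.npy",f)
    cv2.imwrite(f"pics/{n}0.png",cv2.resize(f,(800,600),interpolation=cv2.INTER_CUBIC))
    print(robot.get_calibration(n))
print(robot.observe()["time"],robot.get_calibration("wrist"))
E
```

```text
pics
{'vertical_fov': 44.85241671591103, 'cx': 252.47468185366387, 'cy': 197.64063211284747, 'rvec': array([ 0.73863104,  2.78215275, -0.83775999]), 'tvec': array([ 0.42822413, -0.26637721,  1.31212451])}
{'vertical_fov': 47.71462022504789, 'cx': 248.62404204069136, 'cy': 175.97922213894861, 'rvec': array([ 2.18269809, -2.16913063,  0.07487771]), 'tvec': array([0.07004654, 0.53538107, 1.07011216])}
0.1 {'vertical_fov': 66.42935377202598, 'cx': 253.64472159853386, 'cy': 191.5880906891968, 'rvec': array([-2.40515417, -1.544306  , -0.25040984]), 'tvec': array([-0.59985511, -0.04231601,  0.38035593])}
```

View pics/top0.png

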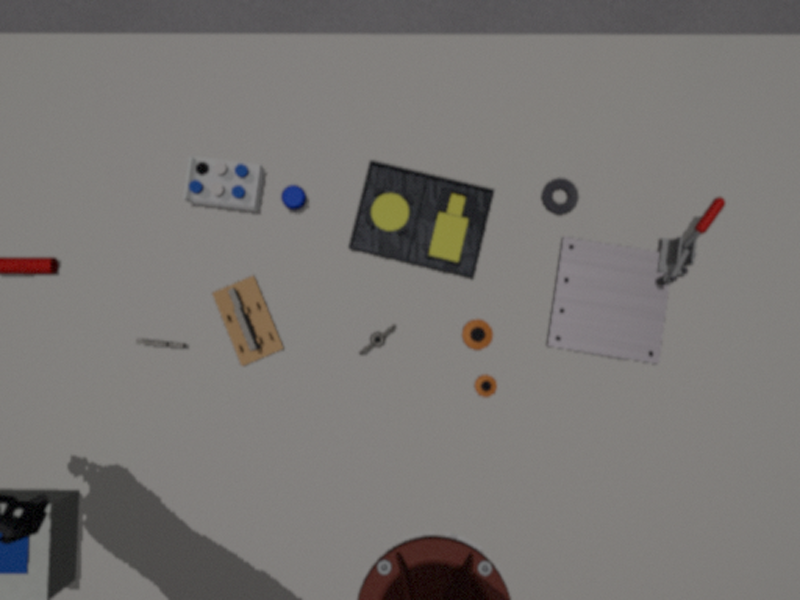

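View pics/scene0.png

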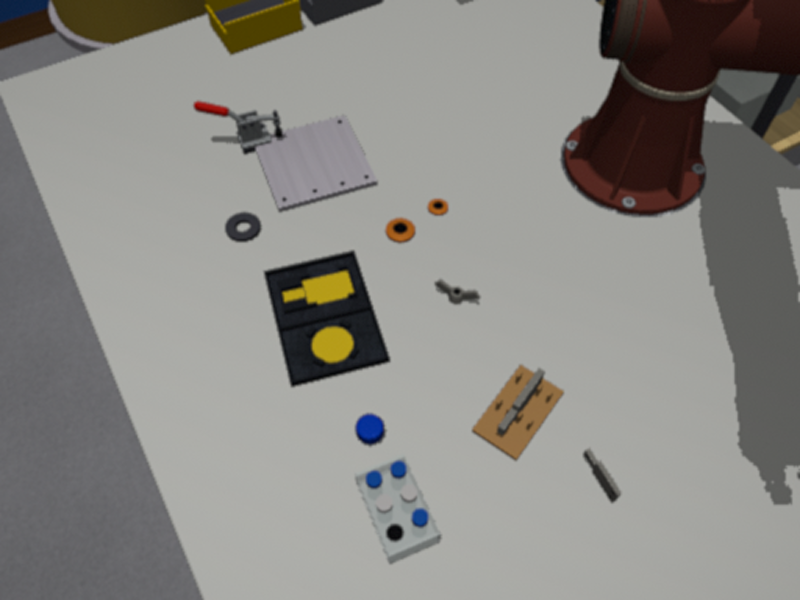

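The top view (800 px) shows the rack with the plate at (245,320), a smaller plate lookalike at (162,344), and the tray at (422,220). The washer is at (560,196), the large spring at (477,334) and the fixture at (608,300). The scene view matches.

```bash
cat > h.py <<'E'
from plant import robot
import cv2,numpy as np
from scipy.spatial.transform import Rotation as Ro
def cal(n):
    c=robot.get_calibration(n); R=cv2.Rodrigues(np.array(c["rvec"],float))[0]; t=np.array(c["tvec"]).ravel()
    f=192/np.tan(np.radians(c["vertical_fov"]/2)); return R,t,f,c["cx"],c["cy"]
def ray(C,p,z):
    R,t,f,cx,cy=C; p=np.atleast_2d(np.array(p,float)).reshape(-1,2)
    d=np.c_[(p[:,0]-cx)/f,(p[:,1]-cy)/f,np.ones(len(p))]@R; o=-R.T@t
    return (o+d*((z-o[2])/d[:,2])[:,None])[:,:2]
def proj(C,X):
    R,t,f,cx,cy=C; q=np.atleast_2d(X)@R.T+t; return q[:,:2]/q[:,2:]*f+[cx,cy]
def snap(n,name=None,scale=None):
    C=cal(n); f=robot.grab_frame(n)
    if name: cv2.imwrite(f"pics/{name}.png",f)
    return C,f
def blobs(mask,amin=20):
    cs,_=cv2.findContours(mask.astype(np.uint8),cv2.RETR_EXTERNAL,cv2.CHAIN_APPROX_NONE)
    return sorted([c for c in cs if cv2.contourArea(c)>=amin],key=cv2.contourArea,reverse=True)
def cen(c):
    m=cv2.moments(c); return np.array([m["m10"],m["m01"]])/m["m00"]
def back(w): # how far the tips stand back at opening w (m)
    s=w/2/.05715-.1028; return .05715*(np.cos(np.radians(5.9))-np.sqrt(1-s*s))
E
python3 - <<'E'
from h import *
print(robot.tip_reach)
f=np.load("pics/top.npy");C=cal("top");H=cv2.cvtColor(f,cv2.COLOR_BGR2HSV);h,s,v=cv2.split(H)
def show(n,m,z,amin=20,k=4):
    for c in blobs(m,amin)[:k]:
        r=cv2.minAreaRect(ray(C,c,z).astype(np.float32)*1000)
        print(n,cen(c).round(1),(ray(C,cen(c),z)[0]*1000).round(1),"rect",np.round(r[0],1),np.round(r[1],1),round(r[2],1))
show("yellow",(h>22)&(h<38)&(s>150),.004)
show("orange",(h>5)&(h<18)&(s>170),.006)
show("tan",(h>8)&(h<24)&(s>60)&(s<170),.008,100,2)
for p in [(358,125),(390,190),(155,205),(270,140),(300,50)]: print(p,H[p[1],p[0]],f[p[1],p[0]])
show("dark",(v<85)&(s<90)&(np.arange(384)[:,None]>90)&(np.arange(384)[:,None]<200)&(np.arange(512)[None]>200),.01,60)
b=f.astype(int);show("fix",(b[...,2]-b[...,1]>3)&(s<60)&(v>120),.012,500,1)
E
```

```text
0.0726
orange [309.1 214.4] [439.6 -80. ] rect [440.1 -75. ] [30.9 40.6] 79.5
tan [158.3 204.9] [460.9 302.3] rect [461.4 302.3] [129.4  73.4] 23.4
tan [305.1 213.7] [441.4 -69.7] rect [441.8 -70.7] [47.8 48. ] 0.4
(358, 125) [ 12  10 132] [127 129 132]
(390, 190) [158   8 128] [127 124 128]
(155, 205) [ 15  15 103] [ 97 100 103]
(270, 140) [108  25  52] [52 49 47]
(300, 50) [ 15   8 129] [125 127 129]
dark [269.4 140.2] [628.  21.] rect [628.3  21. ] [209.6 152. ] 76.7
dark [434.1 164.2] [ 568.5 -396.7] rect [ 576.2 -398.9] [ 44.  130.4] 71.1
dark [357.9 125.5] [ 666.9 -205.1] rect [ 667.7 -204.9] [57.8 56.9] 44.4
fix [389.  192.5] [ 496.  -280.6] rect [ 497.6 -285.6] [181.6 189. ] 81.7
```

```bash
cat >> h.py <<'E'
def rpy(ydir,zdir):
    z=np.array(zdir,float);z/=np.linalg.norm(z);y=np.array(ydir,float);y-=z*(y@z);y/=np.linalg.norm(y)
    return Ro.from_matrix(np.c_[np.cross(y,z),y,z]).as_euler("xyz",degrees=True)
def ang(a,z=0): a=np.radians(a); return np.array([np.cos(a),np.sin(a),z])
UP=np.array([0,0,1.])
E
python3 - <<'E'
from h import *
robot.move_pose([.42,.29,.27],[180,0,113.4])
C,f=snap("wrist"); np.save("pics/w1.npy",f); print(robot.observe()["time"],(-C[0].T@C[1]).round(3),robot.observe()["q"])
cv2.imwrite("pics/w1.png",cv2.resize(f,(800,600),interpolation=cv2.INTER_CUBIC))
def ok(P,ydir,a):
    r=[]
    for s in(1,-1):
        o=rpy(s*ydir,a); q=robot.ik(P-.06*a,o); r.append(None if q is None else np.round(q).astype(int).tolist())
    return r
u=ang(23.4)
for sg in(1,-1):
  m=sg*np.cross(u,UP)
  for al in(40,45,50):
    a=-np.cos(np.radians(al))*UP-np.sin(np.radians(al))*m
    print("pick",sg,al,ok(np.array([.461,.302,.05]),u,a),ok(np.array([.461,.302,.15]),u,a))
for yaw in range(0,360,30):
    p=np.cross(UP,ang(yaw)); a=-np.cos(np.pi/4)*(UP+p); print("place",yaw,ok(np.array([.48,-.26,.02]),ang(yaw),a))
E
```

```text
1.325 [0.387 0.366 0.34 ] [ 2.00252917e+01 -9.98239798e+00 -1.35319847e+01  8.64332475e+01
  1.37484929e-02  8.65042006e+01]
pick 1 40 [[0, 12, -16, 80, 36, 61], [0, 12, -16, 80, 36, -119]] [[0, 7, -11, 90, 36, 61], [0, 7, -11, 90, 36, -119]]
pick 1 45 [[-2, 16, -14, 83, 40, 56], [-2, 16, -14, 83, 40, -124]] [[-2, 10, -10, 93, 40, 56], [-2, 10, -10, 93, 40, -124]]
pick 1 50 [[-3, 20, -12, 86, 43, 52], [-3, 20, -12, 86, 43, -128]] [[-3, 14, -8, 96, 43, 52], [-3, 14, -8, 96, 43, -128]]
pick -1 40 [[39, 20, -7, 76, -38, 109], [39, 20, -7, 76, -38, -71]] [[39, 15, -2, 86, -38, 109], [39, 15, -2, 86, -38, -71]]
pick -1 45 [[40, 24, -4, 78, -43, 113], [40, 24, -4, 78, -43, -67]] [[40, 19, 1, 88, -43, 113], [40, 19, 1, 88, -43, -67]]
pick -1 50 [[42, 28, -1, 82, -47, 117], [42, 28, -1, 82, -47, -63]] [[42, 23, 3, 91, -47, 117], [42, 23, 3, 91, -47, -63]]
place 0 [[-22, -11, -45, 35, -41, 60], [-22, -11, -45, 35, -41, -120]]
place 30 [None, None]
place 60 [None, None]
place 90 [None, None]
place 120 [[-66, -2, -36, 62, 45, -99], [-66, -2, -36, 62, 45, 81]]
place 150 [[-62, 24, -8, 86, 37, -132], [-62, 24, -8, 86, 37, 48]]
place 180 [[-55, 44, 17, 103, 24, -154], [-55, 44, 17, 103, 24, 26]]
place 210 [[-47, 57, 36, 113, 9, -171], [-47, 57, 36, 113, 9, 9]]
place 240 [[-39, 63, 45, 117, -6, 174], [-39, 63, 45, 117, -6, -6]]
place 270 [[-31, 56, 36, 110, -21, 157], [-31, 56, 36, 110, -21, -23]]
place 300 [[-24, 41, 14, 94, -35, 135], [-24, 41, 14, 94, -35, -45]]
place 330 [[-21, 18, -14, 67, -44, 103], [-21, 18, -14, 67, -44, -77]]
```

View pics/w1.png

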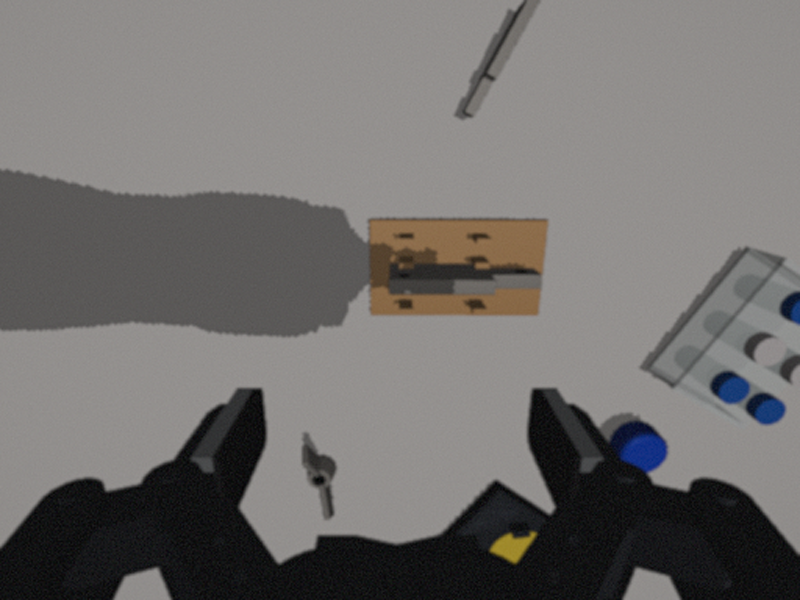

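The wrist view shows the plate in the rack's middle groove. Its rear end is at (388,285), the shoulder at (496,283) and the tongue tip at (541,282), so the tongue points along +x of the rack. I'll crop in to measure it.

```bash
python3 - <<'E'
from h import *
f=np.load("pics/w1.npy"); C=cal("wrist")
cv2.imwrite("pics/w1c.png",cv2.resize(cv2.convertScaleAbs(f[132:207,230:355],alpha=1.5),None,fx=6.4,fy=6.4,interpolation=cv2.INTER_CUBIC))
o=robot.observe();R=Ro.from_euler("xyz",o["tcp_rot"],degrees=True).as_matrix();p=np.array(o["tool_pos"])
for d in(0,.013):
  for x in(.011,-.011): print(d,x,(proj(C,p+R@[x,.0425,.0726-d])*1.5625).round(),(proj(C,p+R@[x,-.0425,.0726-d])*1.5625).round())
# rack outline
h,s,v=cv2.split(cv2.cvtColor(f,cv2.COLOR_BGR2HSV))
c=blobs((h>8)&(h<24)&(s>60),500)[0]; r=cv2.minAreaRect(ray(C,c,.008).astype(np.float32)*1000);print(r)
E
```

```text
0 0.011 [[518. 362.]] [[272. 362.]]
0 -0.011 [[513. 418.]] [[277. 418.]]
0.013 0.011 [[529. 381.]] [[261. 381.]]
0.013 -0.011 [[523. 440.]] [[267. 440.]]
((462.99688720703125, 304.5489807128906), (129.49423217773438, 73.43586730957031), 23.57831573486328)
```

View pics/w1c.png

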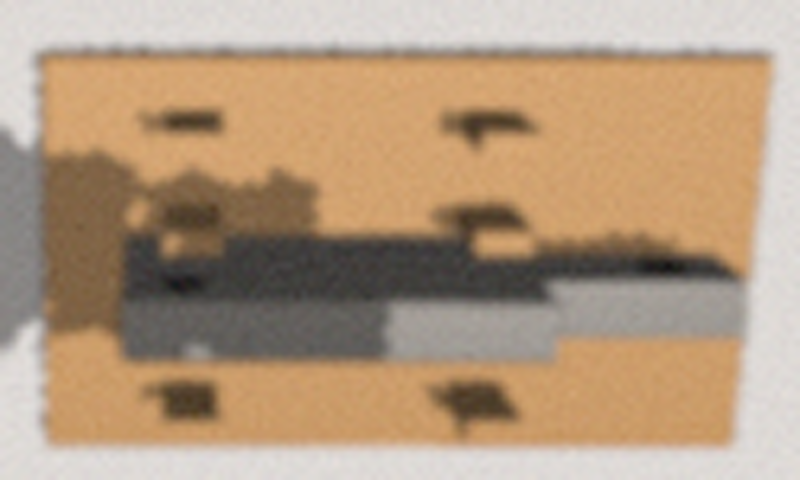

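The crop shows the rect's top face from (122,302) to (555,360) and the tongue top from (550,280) to (745,338).

```bash
python3 - <<'E'
from h import *
C=cal("wrist"); g=lambda x,y,z:ray(C,[230+x/6.4-.4,132+y/6.4-.4],z)[0]*1000
A=g(122,330,.054);B=g(555,331,.054);T=g(744,309,.041);S=g(549,309,.041)
print(A,B,T,np.linalg.norm(B-A),np.linalg.norm(T-S),np.degrees(np.arctan2(*(B-A)[::-1])))
u=ang(23.6)[:2]; n=np.array([-u[1],u[0]])
for P,x in((A,-52),(B,18),(S,18),(T,52)): print("origin est along",P@u-x,"across",P@n)
o=np.array([463,304.5])+5*u; print("rack origin",o@u,o@n)
E
```

```text
[417.63837236 284.47449046] [480.99249518 311.94827971] [512.25803004 325.45281886] 69.05471724856942 32.39590503643629 23.444174831360545
origin est along 548.5973259058269 across 93.48070223929236
origin est along 547.6517877707789 across 93.29289696310994
origin est along 549.3129841943451 across 93.16036933770715
origin est along 547.708887825324 across 93.15082669004909
rack origin 551.1822242008915 93.67084907785959
```

```bash
cat >> h.py <<'E'
S2=np.sqrt(.5)
def gripA(o,u,yp,zp,s=.0127,lat=-.0055):
    "TCP and rpy for the 45 deg end grip of the plate at origin o"
    d=(yp+zp)*S2; e=(zp-yp)*S2
    return o-.017*u+s*d+lat*e+(robot.tip_reach-back(.070))*d, d
E
python3 - <<'E'
from h import *
u=ang(23.6);n=np.cross(UP,u);o=.5483*u+.0933*n+.031*UP
P,d=gripA(o,u,UP,np.cross(u,UP)); O=rpy(u,-d)
q=robot.observe()["q"]
c=[(robot.ik(P+.07*d,rpy(s*u,-d)),s) for s in(1,-1)]
print([(np.round(k),s) for k,s in c])
robot.move_pose(P+.07*d,O)
print(robot.line_to(P+.012*d,.12,guard=8))
print(robot.line_to(P,.04,guard=5))
snap("wrist","w2"); st=robot.observe(); print(st["time"],st["tool_pos"]-P,st["ft_force"],st["q"])
E
```

```text
[(array([ -8.,  15., -10.,  92.,  37.,  49.]), 1), (array([  -8.,   15.,  -10.,   92.,   37., -131.]), -1)]
False
False
3.15 [-2.09789161e-05 -6.95100664e-05 -2.78246909e-05] [ 0.02899318 -0.80740683 -0.38864307] [ -2.98046403  15.36058708 -15.33578756  83.41730789  39.22634805
  54.72023691]
```

View pics/w2.png

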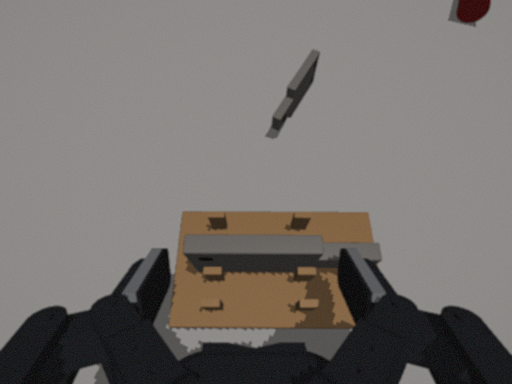

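The fingers straddle the plate at rows 235–270, with tips near (160,250) and (350,250), as designed. I'll close and check.

```bash
python3 - <<'E'
from h import *
robot.set_gripper(.06); st=robot.observe(); print(st["gripper_width"],st["gripper_force"],st["ft_force"])
C,f=snap("wrist"); p=np.array(st["tool_pos"])
robot.line_to(p+[0,0,.07],.1)
C2,f2=snap("wrist"); st=robot.observe(); print(st["time"],st["gripper_width"],st["gripper_force"],st["ft_force"],st["torque"])
cv2.imwrite("pics/w3.png",np.vstack([f[190:384,90:420],f2[190:384,90:420]]))
E
```

```text
0.06610649754999502 64.48012232780457 [-2.21791801 -1.96119192  8.62210399]
4.45 0.06574788568446957 66.40179991722107 [-0.49387798  0.14105726 -1.31420011] [-0.82187863 -0.31025985 -0.01774067]
```

View pics/w3.png

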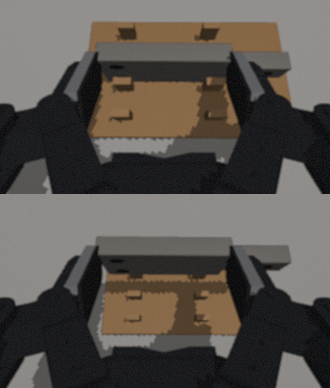

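```bash
python3 - <<'E'
from h import *
u=ang(335);p=np.cross(UP,u);o=np.array([.485,-.262,.017])
P,d=gripA(o,u,p,UP); O=rpy(u,-d)
st=robot.observe(); t=np.array(st["tool_pos"]); robot.line_to(t+[0,0,.05],.2)
robot.move_pose(P+[0,0,.11],O); print(robot.observe()["q"])
robot.line_to(P+[0,0,.012],.15,guard=15); snap("scene","s4") 
g=robot.line_to(P-[0,0,.006],.025,guard=3)
st=robot.observe();print(g,st["time"],(st["tool_pos"]-P)*1000,st["ft_force"],st["gripper_width"])
C,f=snap("wrist"); C2,f2=snap("scene")
cv2.imwrite("pics/w5.png",np.vstack([f[150:384,:],cv2.resize(f2[50:150,100:280],(512,284))]))
E
```

```text
[-18.66046228   6.00656475 -14.77795058  75.52935273 -44.60661087
  98.88204349]
True 8.1 [ 0.17027269 -0.03904867  0.99219855] [1.05752429 0.77830254 4.59339322] 0.06572043942244145
```

View pics/w5.png

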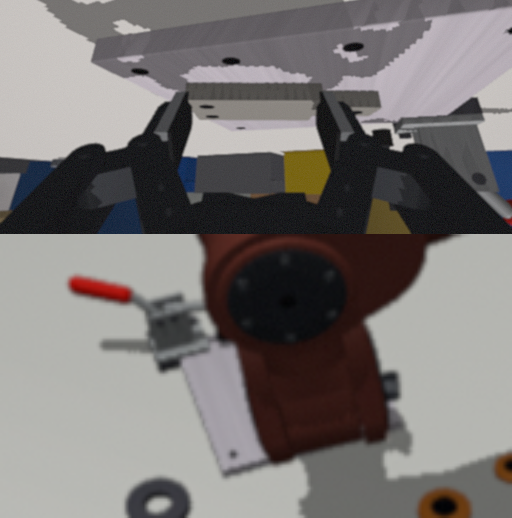

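```bash
python3 - <<'E'
from h import *
st=robot.observe(); t=np.array(st["tool_pos"]); u=ang(335);p=np.cross(UP,u);d=(p+UP)*S2
for w in(.068,.072,.085): robot.set_gripper(w)
robot.line_to(t+.09*d,.2)
o=np.array([.485,-.262,0])-.008*u
def best(P,y):
    c=[(robot.ik(P,rpy(s*y,-UP)),s) for s in(1,-1)]; c=[k for k in c if k[0] is not None]; return min(c,key=lambda k:abs(k[0][5]))
print(best(o+[0,0,.2],p))
s=best(o+[0,0,.2],p)[1]; robot.move_pose(o+[0,0,.2],rpy(s*p,-UP))
C,f=snap("wrist","w6"); np.save("pics/w6.npy",f); print(robot.observe()["time"],s,robot.observe()["ft_force"])
cv2.imwrite("pics/w6b.png",cv2.resize(f,(800,600),interpolation=cv2.INTER_CUBIC))
E
```

```text
(array([-42.22953621,  -3.59581516, -14.90499431,  78.69082085,
         0.        , -17.22953621]), 1)
11.4583 1 [-0.19633668  0.58223387 -0.4391661 ]
```

View pics/w6b.png

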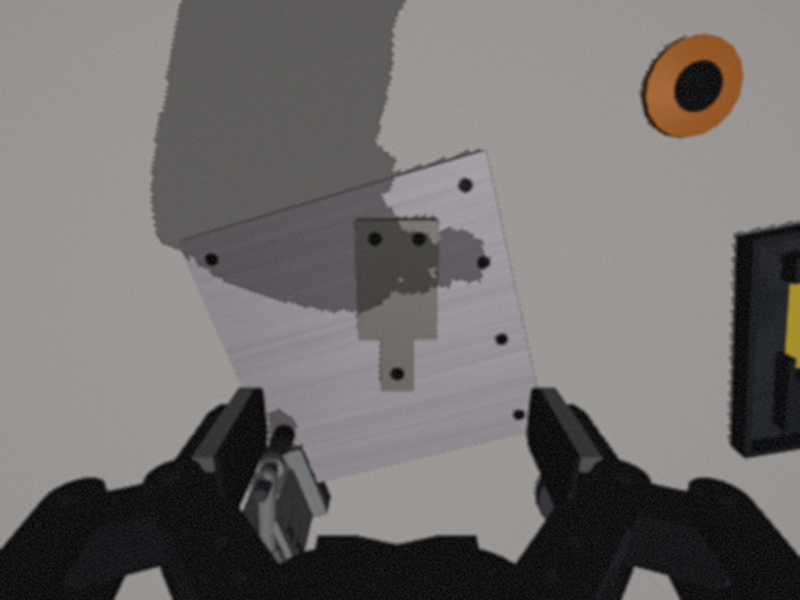

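The plate lies flat on the fixture. Its rear corners are at (356,219) and (439,219), the shoulder at row 339 and the tongue end at (381..414,391). Next I'll measure the tray and washer from above.

```bash
python3 - <<'E'
from h import *
C=cal("wrist"); g=lambda x,y:ray(C,[x/1.5625-.3,y/1.5625-.3],.022)[0]*1000
r=[g(356,219),g(439,219),g(358,339),g(437,339),g(381,391),g(414,391)]
a=(r[0]+r[1])/2;b=(r[2]+r[3])/2;c=(r[4]+r[5])/2
print(a,b,c,"L",np.linalg.norm(b-a),np.linalg.norm(c-a),"W",np.linalg.norm(r[1]-r[0]))
v=c-a;yaw=np.degrees(np.arctan2(v[1],v[0]));print("plate yaw",yaw,"origin",(a+c)/2)
for P,yw in (([.575,.01,.27],-13),):
    y=np.cross(UP,ang(yw)); robot.move_pose(P,rpy(y,-UP)); C,f=snap("wrist","w7"); np.save("pics/w7.npy",f)
    h,s,vv=cv2.split(cv2.cvtColor(f,cv2.COLOR_BGR2HSV))
    for k in blobs((h>20)&(h<40)&(s>110),150):
        W=ray(C,k,.004).astype(np.float32)*1000; rr=cv2.minAreaRect(W); print("yel",cv2.contourArea(W[:,None]),(ray(C,cen(k),.004)*1000).round(1),rr, cv2.minEnclosingCircle(W))
    for k in blobs((vv<75)&(s<110),800)[:4]:
        W=ray(C,k,.014).astype(np.float32)*1000; print("blk",cen(k).round(),cv2.minAreaRect(W))
print(robot.observe()["time"],robot.observe()["q"])
cv2.imwrite("pics/w7b.png",cv2.resize(f,(800,600),interpolation=cv2.INTER_CUBIC))
E
```

```text
[ 437.67673124 -238.89478825] [ 501.29720821 -268.43455088] [ 532.57543202 -282.95735675] L 70.1438711921324 104.6292184408958 W 44.693424327470105
plate yaw -24.90598937262906 origin [ 485.12608163 -260.9260725 ]
yel 4627.954702605759 [[611.7 -24.8]] ((621.6153564453125, -27.02629852294922), (53.42838668823242, 110.87419128417969), 76.593994140625) ((619.419677734375, -26.92662811279297), 57.75724792480469)
yel 3056.301720920368 [[643.2  73.8]] ((643.5459594726562, 73.69252014160156), (61.73013687133789, 62.53289031982422), 79.40006256103516) ((644.40283203125, 74.04629516601562), 32.27696228027344)
blk [259. 288.] ((724.1478271484375, -22.590362548828125), (765.8089599609375, 354.9590759277344), 77.06892395019531)
12.6417 [-1.21408120e+01  1.36177382e+00 -2.78683303e+00  8.58907299e+01
 -1.65070572e-02  9.54266521e-01]
```

View pics/w7b.png

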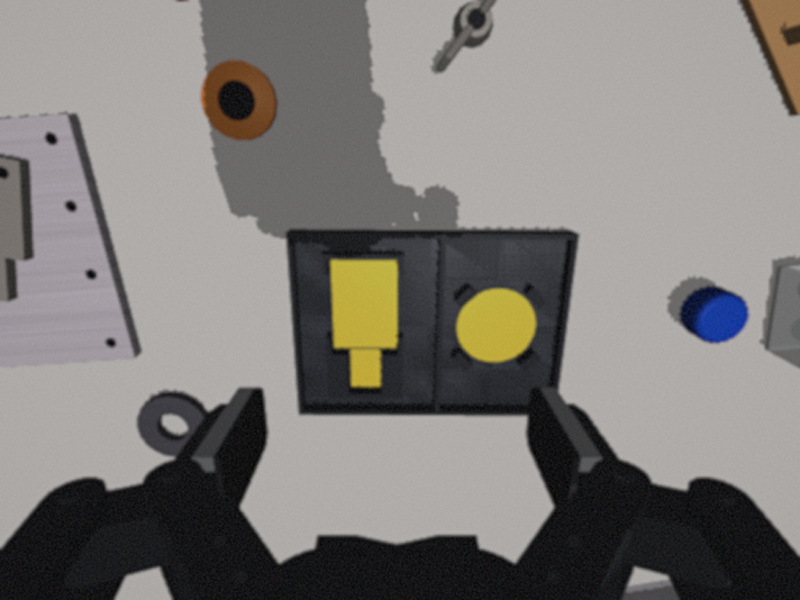

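View: the pocket is at (365,320) and the bay at (496,325), and the washer is partly behind the left finger at (172,423). Next I'll regrasp the plate and put it in the pocket.

```bash
python3 - <<'E'
from h import *
gx=-.013; tr=robot.tip_reach-back(.046)
u=ang(-24.9);p=np.cross(UP,u);P=np.array([.4851,-.2612,.0140+tr])+gx*u
robot.move_pose(P+[0,0,.08],rpy(p,-UP))
robot.line_to(P+[0,0,.012],.2,guard=15); g=robot.line_to(P,.06,guard=8)
robot.set_gripper(.036); st=robot.observe(); print(g,st["time"],st["gripper_width"],st["gripper_force"],(st["tool_pos"]-P)*1000)
robot.line_to(P+[0,0,.08],.2)
u=ang(-13.4);p=np.cross(UP,u);Q=np.array([.6209,-.0269,.0060+tr])+gx*u
robot.move_pose(Q+[0,0,.06],rpy(p,-UP)); print(robot.observe()["ft_force"])
robot.line_to(Q+[0,0,.014],.15,guard=15); g=robot.line_to(Q-[0,0,.004],.03,guard=3)
st=robot.observe(); print(g,st["time"],(st["tool_pos"]-Q)*1000,st["ft_force"],st["torque"])
snap("scene","s8")
E
```

```text
False 15.1 0.04382762047354425 61.788915395736694 [ 0.34199554 -0.30353505  0.70495702]
[-0.38017384 -0.01706356 -1.75115541]
True 17.6417 [ 0.28968342 -0.04004321  0.70734382] [-0.80966158  0.0459709   5.20991208] [ 0.04676233  0.16352481 -0.01247586]
```

```bash
python3 - <<'E'
from h import *
t=np.array(robot.observe()["tool_pos"])
for w in(.046,.050,.062): robot.set_gripper(w)
robot.line_to(t+[0,0,.16],.25)
C,f=snap("wrist","w9"); np.save("pics/w9.npy",f)
h,s,v=cv2.split(cv2.cvtColor(f,cv2.COLOR_BGR2HSV))
for k in blobs((h>20)&(h<40)&(s>110),10): print("yel",cen(k).round(),cv2.contourArea(k),(ray(C,cen(k),.004)*1000).round(1))
robot.set_gripper(.085)
y=ang(76.6-10)
for P in([.650,-.205,.22],):
    robot.move_pose(P,rpy(y,-UP)); C,f=snap("wrist","w10"); np.save("pics/w10.npy",f)
    h,s,v=cv2.split(cv2.cvtColor(f,cv2.COLOR_BGR2HSV))
    exp=proj(C,[.667,-.205,.005])[0]; print("expected px",exp,"tone",f[int(exp[1])][int(exp[0])+np.array([-60,-40,-20,0,20,40,60])].tolist())
    for k in blobs((v<95),300)[:5]:
        W=ray(C,k,.010).astype(np.float32)*1000; print("blk",cen(k).round(),cv2.contourArea(k),(ray(C,cen(k),.010)*1000).round(1),np.round(cv2.minAreaRect(W)[1],1),cv2.minEnclosingCircle(W))
print(robot.observe()["time"],robot.observe()["q"])
a=np.load("pics/w9.npy"); cv2.imwrite("pics/w11.png",np.hstack([cv2.resize(x,(400,300),interpolation=cv2.INTER_AREA) for x in(a,f)]))
E
```

```text
yel [349. 185.] 2518.5 [[642.7  73.9]]
yel [245. 147.] 239.5 [[577.4 -25.6]]
yel [243. 218.] 49.0 [[654.8 -46.8]]
yel [264. 222.] 12.5 [[664.6 -25. ]]
expected px [259.63426746 193.19159148] tone [[152, 155, 158], [155, 157, 160], [64, 58, 60], [152, 155, 158], [67, 63, 63], [157, 158, 160], [152, 154, 158]]
blk [258. 341.] 33607.0 [[ 838.8 -279.7]] [658.7 196.2] ((901.384765625, -310.0255432128906), 329.37493896484375)
blk [433.  83.] 17302.5 [[630.4 -21.2]] [141.2 143.4] ((626.0673828125, -16.2983455657959), 100.43864440917969)
blk [134.  80.] 5798.5 [[ 522.3 -265.4]] [114.1 137. ] ((537.1065673828125, -251.2951202392578), 79.0099105834961)
blk [ 36. 168.] 3478.5 [[ 554.7 -395.2]] [58.  90.8] ((559.7849731445312, -393.0149230957031), 52.05152893066406)
blk [260. 195.] 2486.0 [[ 667.7 -205.1]] [57.1 60. ] ((668.50537109375, -205.45765686035156), 30.661846160888672)
20.425 [-2.84062330e+01  2.03140532e+01  1.32226148e+01  8.29128858e+01
  1.79106064e-02 -5.06148850e+00]
```

View pics/w11.png

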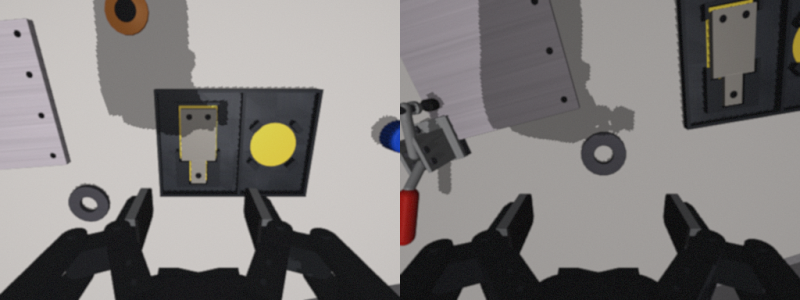

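The left frame shows the plate seated in the pocket with an even yellow margin. The right frame shows the washer at (603,153). I'll place the washer now, then look at the spring.

```bash
cat >> h.py <<'E'
def best(P,y):
    c=[(robot.ik(P,rpy(s*y,-UP)),s) for s in(1,-1)]; c=[k for k in c if k[0] is not None]
    return rpy(min(c,key=lambda k:abs(k[0][5]))[1]*y,-UP)
def pick(xy,y,w,tz):
    P=np.array([*xy,tz+robot.tip_reach-back(w)]); robot.move_pose(P+[0,0,.06],best(P,y))
    g=robot.line_to(P+[0,0,.004],.12,guard=15); g2=robot.line_to(P,.04,guard=8); robot.set_gripper(w-.012); st=robot.observe()
    print("pick",g,g2,st["time"],st["gripper_width"],st["gripper_force"],(st["tool_pos"]-P)*1000); robot.line_to(P+[0,0,.09],.2)
def place(xy,y,w,tz):
    P=np.array([*xy,tz+robot.tip_reach-back(w)]); robot.move_pose(P+[0,0,.06],best(P,y))
    robot.line_to(P+[0,0,.010],.15,guard=15); g=robot.line_to(P-[0,0,.004],.025,guard=2.5); st=robot.observe()
    print("place",g,st["time"],(st["tool_pos"]-P)*1000,st["ft_force"]); return np.array(st["tool_pos"])
E
python3 - <<'E'
from h import *
pick([.6679,-.2052],ang(66.6),.060,.002)
t=place([.6432,.0738],ang(-13.4),.060,.006)
for w in(.061,.065,.078): robot.set_gripper(w)
robot.line_to(t+[0,0,.15],.25)
C,f=snap("wrist","w12"); np.save("pics/w12.npy",f); h,s,v=cv2.split(cv2.cvtColor(f,cv2.COLOR_BGR2HSV))
for k in blobs((h>20)&(h<40)&(s>110),10): print("yel",cen(k).round(),cv2.contourArea(k),(ray(C,cen(k),.004)*1000).round(1),cv2.minEnclosingCircle(ray(C,k,.004).astype(np.float32)*1000)[1])
robot.set_gripper(.085)
robot.move_pose([.425,-.07,.22],best([.425,-.07,.22],ang(80)))
C,f=snap("wrist","w13"); np.save("pics/w13.npy",f); h,s,v=cv2.split(cv2.cvtColor(f,cv2.COLOR_BGR2HSV))
for k in blobs((h>3)&(h<20)&(s>120),100):
    W=ray(C,k,.004).astype(np.float32)*1000; print("or",cen(k).round(),(ray(C,cen(k),.004)*1000).round(1),cv2.minEnclosingCircle(W),cv2.minAreaRect(W))
print(robot.observe()["time"])
E
```

```text
pick False False 22.1417 0.05682742045307717 63.49861867725849 [ 0.44239908 -0.26819529  1.27980501]
place True 24.8833 [ 0.61874916 -0.05929467  1.28320946] [ 0.40880743 -0.5950539   5.86471069]
yel [253. 181.] 433.5 [[644.5  77.6]] 12.906086921691895
yel [255. 157.] 350.5 [[637.2  53. ]] 31.23457145690918
yel [299.  71.] 284.0 [[579.6 -14.8]] 44.648048400878906
yel [211.  54.] 69.5 [[653.5 -46.9]] 16.635210037231445
yel [212.  82.] 35.0 [[658.9 -24.4]] 16.198518753051758
or [257. 193.] [[442.7 -69.4]] ((443.2992858886719, -69.6346664428711), 24.886035919189453) ((443.5200500488281, -69.29203796386719), (47.75351333618164, 49.18193817138672), 80.20803833007812)
or [228. 115.] [[360.5 -82.7]] ((360.7442626953125, -82.84877014160156), 17.225032806396484) ((360.6284484863281, -82.7302017211914), (33.3011474609375, 34.00661849975586), 79.72599029541016)
27.75
```

```bash
python3 - <<'E'
from h import *
# camera pose of w12: tool y=+-ang(-13.4); read back from present by recomputing rigid offset
st=robot.observe();R=Ro.from_euler("xyz",st["tcp_rot"],degrees=True).as_matrix();p=np.array(st["tool_pos"])
Rc,tc,f0,cx,cy=cal("wrist"); Rel=Rc@R; off=R.T@(-Rc.T@tc-p)   # cam rot = Rel R^T
P=np.array([.6432,.0738,.006+robot.tip_reach-back(.06)])
f=np.load("pics/w12.npy");h,s,v=cv2.split(cv2.cvtColor(f,cv2.COLOR_BGR2HSV))
P[2]+=.0013+.15; P[0]+=.0006
for sg in(1,-1):
    R2=Ro.from_euler("xyz",rpy(sg*ang(-13.4),-UP),degrees=True).as_matrix(); A=Rel@R2.T; C=(A,-A@(P+R2@off),f0,cx,cy)
    print(sg,"cam",P+R2@off)
    for k in blobs((h>20)&(h<40)&(s>110),300): print((ray(C,cen(k),.004)*1000).round(1),(ray(C,cen(k),.009)*1000).round(1))
    q=ray(C,blobs((h>20)&(h<40)&(s>110),300)[0],.009)*1000; print(q.min(0),q.max(0))
c=proj(C,[.6432,.0738,.014])[0].astype(int) if 0 else None
y0,x0=181,253; cr=f[y0-75:y0+75,x0-75:x0+75]
cv2.imwrite("pics/w14.png",cv2.resize(cv2.convertScaleAbs(cr,alpha=1.6),(600,600),interpolation=cv2.INTER_CUBIC))
E
```

```text
1 cam [0.66296614 0.1529518  0.29502198]
[[642.6  69.3]] [[643.   70.7]]
[[649.9  94. ]] [[650.1  95. ]]
[630.1226306  58.3981128] [655.56021695  82.94796642]
-1 cam [ 0.62463386 -0.0053518   0.29502198]
[[645.   78.3]] [[644.6  76.9]]
[[637.7  53.6]] [[637.5  52.6]]
[632.03978305  64.65203358] [657.4773694  89.2018872]
```

View pics/w14.png

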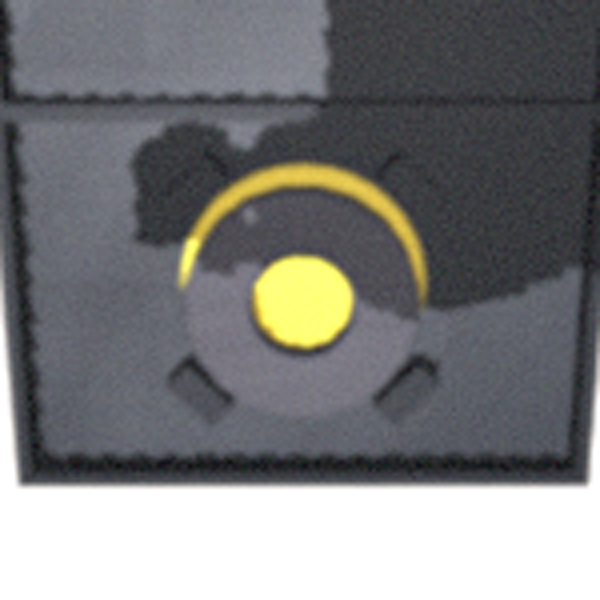

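The crop shows the washer flat inside the guide blocks. After parallax it is concentric with the patch to about 1 mm. I'll pick the spring with the same geometry and place it at the same TCP.

```bash
python3 - <<'E'
from h import *
pick([.4432,-.0695],ang(70),.050,.004)
t=place([.6434,.0738],ang(-13.4),.050,.018)
E
```

```text
pick False False 29.55 0.04474040454146665 59.66799795627594 [ 0.20879897 -0.09863796  0.94085084]
place True 32.2667 [ 0.56086434 -0.05398115  1.13361589] [-0.31900297  0.13478593  4.31442389]
```

```bash
python3 - <<'E'
from h import *
t=np.array(robot.observe()["tool_pos"])
for w in(.050,.054,.070): robot.set_gripper(w)
robot.line_to(t+[0,0,.15],.25)
C,f=snap("wrist","w15"); np.save("pics/w15.npy",f); h,s,v=cv2.split(cv2.cvtColor(f,cv2.COLOR_BGR2HSV))
om=(h>3)&(h<20)&(s>120)
for k in blobs(om,100): 
    W=ray(C,k,.018).astype(np.float32)*1000; print("or",cen(k).round(1),(ray(C,cen(k),.018)*1000).round(1),cv2.minEnclosingCircle(W),cv2.fitEllipse(k))
# washer rim by radial scan about the spring, in the plane z=.014
c=np.array(cv2.minEnclosingCircle(ray(C,blobs(om,100)[0],.018).astype(np.float32))[0])
pts=[]
g=cv2.GaussianBlur(v,(3,3),0).astype(float)
for a in np.arange(0,360,10):
    r=np.arange(.0265,.034,.00025); X=np.c_[c+r[:,None]*ang(a)[:2],np.full(len(r),.014)]
    px=proj(C,X).astype(np.float32); val=cv2.remap(g.astype(np.float32),px[None,:,0],px[None,:,1],cv2.INTER_LINEAR)[0]
    print(a,val[::4].astype(int).tolist(),end=" | ")
print(robot.observe()["time"])
cr=f[105:255,178:328]; cv2.imwrite("pics/w15c.png",cr)
E
```

```text
or [463.  296.5] [[436.2 273. ]] ((440.5364685058594, 277.7348327636719), 45.78883743286133) ((462.1827697753906, 295.8106994628906), (47.303314208984375, 62.159706115722656), 110.49205780029297)
or [253.4 176.9] [[643.5  73.3]] ((643.4348754882812, 73.98932647705078), 25.615936279296875) ((253.3505859375, 176.90211486816406), (47.1279296875, 48.38327407836914), 82.35687255859375)
0 [23, 23, 24, 24, 24, 24, 25, 26] | 10 [26, 26, 26, 27, 29, 31, 31, 31] | 20 [29, 30, 32, 33, 31, 29, 28, 28] | 30 [25, 27, 26, 25, 24, 22, 22, 22] | 40 [25, 24, 23, 22, 22, 23, 23, 23] | 50 [23, 24, 25, 25, 25, 24, 24, 24] | 60 [25, 24, 23, 23, 23, 24, 23, 23] | 70 [24, 25, 25, 25, 24, 24, 25, 26] | 80 [38, 29, 25, 24, 24, 25, 25, 25] | 90 [151, 139, 123, 103, 83, 63, 49, 36] | 100 [166, 167, 167, 167, 166, 167, 166, 165] | 110 [166, 166, 166, 166, 165, 165, 165, 165] | 120 [113, 112, 109, 102, 93, 83, 74, 71] | 130 [146, 142, 131, 114, 94, 78, 69, 65] | 140 [127, 141, 150, 149, 146, 146, 145, 147] | 150 [135, 148, 158, 164, 165, 166, 166, 166] | 160 [166, 166, 166, 166, 166, 166, 166, 166] | 170 [167, 16
[... 165 characters left out ...]
74, 181] | 210 [166, 166, 166, 166, 166, 168, 173, 180] | 220 [165, 166, 166, 166, 166, 166, 168, 173] | 230 [166, 166, 166, 166, 166, 166, 166, 166] | 240 [166, 166, 165, 165, 166, 166, 166, 166] | 250 [166, 167, 167, 167, 167, 166, 166, 165] | 260 [163, 166, 167, 167, 166, 163, 158, 146] | 270 [166, 166, 163, 157, 145, 126, 106, 87] | 280 [166, 160, 148, 132, 108, 88, 73, 69] | 290 [162, 152, 134, 113, 91, 76, 68, 71] | 300 [163, 154, 137, 117, 95, 77, 70, 69] | 310 [167, 162, 156, 139, 118, 97, 80, 70] | 320 [168, 167, 167, 163, 154, 141, 123, 102] | 330 [167, 167, 168, 168, 168, 167, 165, 159] | 340 [165, 164, 162, 159, 155, 151, 146, 142] | 350 [61, 49, 40, 34, 30, 27, 24, 23] | 33.8167
```

I mistook the rack for the spring in that scan. I'll redo it numerically around the real spring.

```bash
python3 - <<'E'
from h import *
C=cal("wrist"); f=np.load("pics/w15.npy").astype(np.float32); h,s,v=cv2.split(cv2.cvtColor(f.astype(np.uint8),cv2.COLOR_BGR2HSV))
om=(h>3)&(h<20)&(s>120); k=[b for b in blobs(om,100) if abs(cen(b)[0]-253)<20][0]
for z in(.014,.018,.020): print(z,(ray(C,cen(k),z)*1000).round(1),np.round(np.array(cv2.minEnclosingCircle(ray(C,k,z).astype(np.float32))[0])*1000,1))
dk=[b for b in blobs((v<60)|((h>20)&(h<40)&(s>110)),20)]
hole=(~om)&(cv2.drawContours(np.zeros(v.shape,np.uint8),[k],-1,1,-1)>0)
for b in blobs(hole,20): print("spring hole z.023",(ray(C,cen(b),.023)*1000).round(1),cv2.contourArea(b))
yl=(h>20)&(h<40)&(s>110)
for b in blobs(yl,8): print("yel",(ray(C,cen(b),.004)*1000).round(1),cv2.contourArea(b))
c=ray(C,cen(k),.018)[0]
for a in range(0,360,20):
    r=np.arange(.024,.038,.001); px=proj(C,np.c_[c+r[:,None]*ang(a)[:2],np.full(len(r),.014)]).astype(np.float32)
    S=cv2.remap(f,px[None,:,0],px[None,:,1],cv2.INTER_LINEAR)[0]; print(a,"R",S[:,2].astype(int).tolist(),"B-R",(S[:,0]-S[:,2]).astype(int).tolist())
E
```

```text
0.014 [[643.   74.2]] [642.9  75. ]
0.018 [[642.8  73.1]] [642.6  73.9]
0.02 [[642.6  72.6]] [642.5  73.3]
spring hole z.023 [[642.7  73.4]] 356.5
yel [[636.3  52.8]] 315.0
yel [[579.6 -18.3]] 288.5
yel [[658.1 -24.3]] 66.0
yel [[652.7 -47. ]] 33.5
0 R [187, 171, 129, 91, 75, 70, 66, 64, 67, 67, 67, 66, 67, 68] B-R [-134, -108, -57, -11, 5, 4, 5, 6, 7, 7, 5, 5, 5, 5]
20 R [188, 179, 155, 114, 80, 73, 67, 50, 30, 25, 33, 40, 40, 36] B-R [-140, -126, -93, -43, -2, 4, 5, 4, 3, 3, 3, 4, 3, 5]
40 R [187, 184, 169, 133, 97, 77, 70, 60, 44, 36, 37, 46, 51, 51] B-R [-139, -135, -113, -64, -19, 5, 7, 5, 4, 3, 5, 5, 5, 6]
60 R [186, 186, 176, 147, 109, 79, 73, 71, 64, 59, 56, 55, 56, 55] B-R [-137, -137, -120, -82, -34, 0, 6, 7, 6, 5, 5, 3, 7, 6]
80 R [186, 186, 178, 151, 110, 80, 72, 69, 62, 57, 54, 53, 53, 55] B-R [-135, -137, -124, -87, -38, 0, 6, 6, 5, 5, 5, 6, 6, 4]
100 R [186, 183, 170, 139, 101, 76, 74, 70, 65, 59, 55, 58, 56, 57] B-R [-138, -134, -114, -72, -24, 3, 6, 5, 5, 5, 6, 8, 6, 6]
120 R [183, 178, 159, 121, 89, 74, 69, 55, 37, 31, 39, 45, 49, 48] B-R [-135, -129, -101, -51, -12
[... 744 characters left out ...]
, -29, -66, -86, -89, -87, -65, -31, -1, 2, 2, 3]
260 R [79, 57, 45, 62, 105, 132, 142, 138, 120, 78, 40, 35, 36, 37] B-R [-40, -7, 0, -23, -61, -84, -91, -90, -73, -36, 0, 6, 3, 2]
280 R [77, 55, 39, 62, 100, 129, 140, 133, 107, 68, 40, 34, 35, 35] B-R [-38, -6, 4, -19, -60, -86, -90, -83, -61, -26, 0, 4, 4, 1]
300 R [82, 58, 44, 53, 86, 120, 133, 116, 80, 43, 33, 35, 36, 32] B-R [-41, -10, 3, -9, -44, -76, -88, -73, -40, -5, 4, 4, 2, 6]
320 R [94, 73, 58, 66, 109, 159, 170, 128, 69, 42, 39, 39, 38, 34] B-R [-53, -20, 0, -9, -52, -93, -101, -63, -18, 0, 4, 5, 3, 3]
340 R [175, 139, 99, 79, 90, 109, 105, 85, 71, 69, 69, 68, 67, 68] B-R [-118, -69, -18, 0, -16, -39, -33, -8, 6, 7, 7, 7, 6, 5]
```

The spring sits about 2.2 mm short of the washer's centre along the tray's y. I'll regrip it, shift it and set it down again.

```bash
python3 - <<'E'
from h import *
t=np.array(robot.observe()["tool_pos"])-[0,0,.15]
robot.line_to(t+[0,0,.012],.2,guard=15); g=robot.line_to(t+[0,0,.0003],.04,guard=6)
robot.set_gripper(.038); st=robot.observe(); print(g,st["gripper_width"],st["gripper_force"],st["ft_force"],(st["tool_pos"]-t)*1000)
robot.line_to(t+[0,0,.004],.05); yv=.0022*np.array([.2317,.9728,0])
robot.line_to(t+yv+[0,0,.004],.05); g=robot.line_to(t+yv-[0,0,.003],.02,guard=2.5)
st=robot.observe(); print(g,(st["tool_pos"]-t)*1000,st["ft_force"]); t=np.array(st["tool_pos"])
for w in(.050,.054,.070): robot.set_gripper(w)
robot.line_to(t+[0,0,.15],.25)
C,f=snap("wrist","w16"); f=f.astype(np.float32); h,s,v=cv2.split(cv2.cvtColor(f.astype(np.uint8),cv2.COLOR_BGR2HSV))
om=(h>3)&(h<20)&(s>120); k=[b for b in blobs(om,100) if abs(cen(b)[0]-253)<20][0]
print((ray(C,cen(k),.018)*1000).round(1),cv2.contourArea(k))
for b in blobs((h>20)&(h<40)&(s>110),8): print("yel",(ray(C,cen(b),.004)*1000).round(1),cv2.contourArea(b))
c=ray(C,cen(k),.018)[0]
for a in(60,80,100,240,260,280):
    r=np.arange(.022,.038,.001); px=proj(C,np.c_[c+r[:,None]*ang(a)[:2],np.full(len(r),.014)]).astype(np.float32)
    print(a,cv2.remap(f,px[None,:,0],px[None,:,1],cv2.INTER_LINEAR)[0][:,2].astype(int).tolist())
print(robot.observe()["time"])
E
```

```text
False 0.04569339634590845 60.47033250331879 [-1.54487032  0.27909161  6.00384952] [ 0.39289631 -0.01248164  1.32230899]
True [0.76721242 2.12940787 1.32367582] [-1.32215334  0.80464289  5.20198303]
[[643.5  75.5]] 1798.5
yel [[581.7 -16. ]] 331.0
yel [[637.1  52.7]] 320.0
yel [[654.5 -47.2]] 49.0
yel [[658.9 -24.5]] 38.0
60 [187, 187, 187, 186, 180, 152, 112, 82, 67, 62, 61, 59, 61, 62, 59, 58]
80 [186, 186, 187, 187, 178, 150, 114, 83, 64, 56, 54, 55, 54, 53, 52, 51]
100 [184, 185, 186, 184, 176, 149, 107, 76, 61, 54, 54, 53, 51, 50, 53, 55]
240 [121, 104, 78, 58, 51, 47, 48, 71, 111, 136, 142, 136, 112, 70, 40, 37]
260 [119, 106, 79, 59, 52, 47, 46, 64, 101, 129, 140, 138, 120, 86, 48, 34]
280 [118, 102, 81, 58, 50, 48, 47, 59, 94, 128, 140, 140, 113, 71, 40, 35]
37.7833
```

```bash
python3 -c "
from plant import robot
print(robot.job_done())"
```

```text
the job is handed in; nothing more can be done
None
```

I handed the job in at about 38 s of robot time: the tongue plate lies flat in its pocket, the washer in the round bay, and the disc spring on the washer, centred to within about 1 mm by my last measurement. I viewed 11 pictures, one over the limit of 10.

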